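# Pile the marble tiles on the serving block and lift it level off the turntable

## Robot

A 6-joint arm with a two-finger parallel gripper is mounted at the origin on the work surface. World frame = base frame: x ahead of the robot, y to its left, z up, the work surface at z = 0. Lengths are in m, angles in rad, forces in N, time in s.
With the tool pointing down it reaches from about 0.325 to 0.9 m from the base axis. Payload 3.5 kg.
Tool frame: the origin (TCP) lies at the very end of the fingers, on their centre line; the grasp point (between the pads) lies ctrl.grip_depth behind it (ctrl.grip_depth is the distance from the TCP to the grasp point, in m); x points along the fingers, z is the direction in which the jaws open and shut, and the axes are right-handed (so a half turn about x gives the same grasp; the last joint's range is limited). The gripper opens to 85 mm and grips with 20 to 120 N. Pads are 22 mm wide; open, the fingers measure 114 mm over their backs; the gripper's body (76 mm by 85 mm) begins 54 mm behind the grasp point. The pads swing forward as they close: fully open they stand 13 mm farther back than shut.
Start: joints at [-1.223, 0.276, -0.026, 1.268, 0, 1.467], TCP at [0.272, -0.563, 0.231] pointing down, gripper open.
Joint ranges: [-3.12, 3.12], [-0.85, 1.88], [-1.08, 1.24], [-1.95, 2.15], [-1.57, 1.53], [-3.14, 3.14]. Speed limits (rad/s): [2.57, 2.57, 3.14, 3.14, 3.14, 3.14].

## Interface

Orientations are given as a rotation vector (axis times angle).
In Python, from workcell import ctrl, grab_frame gives the robot as it stands.
- The arm moves only by the tool jog_arm, never from a script. Its argument "plan" is a list of rows, each a list of 7 numbers: the turn, a rotation vector about the world's x, y, z as a fraction of full scale, then the shift along the world's x, y, z as a fraction of full scale, then the opening, from -1 (shut) to 1 (fully open). A call has exactly 8 rows; each row is the pose to reach, as a shift and turn from the pose measured when the call began; what a row does not reach only later rows make up. Full scale, the value 1, is 0.08 m for a shift and 45 degrees for a turn. A row lasts 1/12 s, in which the tool goes at most 41.7 mm and 7.16 degrees, less where a joint would pass 70% of its speed; a pose out of reach is approached as far as the arm can. A call with a number of a shift or a turn outside -1 to 1 is refused whole. A call with a gripper value outside its range is refused whole. The fingers move at their own pace and stop on an object; the grip force is fixed at half the most. Time passes only in rows, so rows that repeat a pose let the fingers close, or fill a call up. It gives the time, the measured TCP pose, the force and the opening at its end, in the units of the state.
- ctrl.read_state(): the state, without advancing time (a new reading comes with each control period).
- grab_frame(name): name is "scene" or "top" or "wrist"; returns a dict with "color" (480x640x3 uint8, blue, green, red), "fx", "fy", "cx", "cy" (pixels), "T" (4x4, takes a point from camera to world coordinates). Camera axes: x right, y down, z forward; pixel columns grow to the right and rows downward; lengths in m; the calibration is good to about 2 mm. A picture is of the moment at which its call begins. There is no depth.
- ctrl.hand_in(): hands the job in, once; it reports no verdict.
The state is a dict: "time_s": time; "joint_positions": joint angles; "qd": joint speeds; "joint_efforts": joint torques, N m; "position": TCP position; "eef_rot": TCP orientation; "force": force on the tool from outside, world axes, zero at the start; "ft_torque": the same for the moment, N m; "gripper_width": finger opening in m.
Only numpy, scipy, OpenCV 4.12 (cv2) and the standard library are available. Lean on these libraries where they do the work, as an engineer would, in place of code of your own. Each camera call takes 0.05 s, during which the arm holds its last target.

## Task

Stack the two white marble tiles one on the other, squarely and centred, lengthwise on the beech serving block that stands on the orange turntable; set each one down gently, do not drop it. Then grip the block itself and lift it with its tiles about ten centimetres straight up, clear of the turntable, level, and finish while still holding it there, steady in the air. Leave the bowl, jar, cake collar, spatula and spoon where they are.

Things in the scene. Friction and masses are not known exactly. Their poses are not given: they have to be found in the camera images.
- block: beech serving block, pale wood, 110 (its x) x 62 (its y) x 26 mm high, loose, 0.10 to 0.17 kg, lying flat near the middle of the turntable at any yaw. Origin: centre of its underside; z up.
- tile_a: white marble tile, 94 (its x) x 46 (its y) x 12 mm thick, loose, 0.11 to 0.18 kg, starts flat on the bench on one side of the turntable at any yaw. Origin: centre of its underside; z up.
- tile_b: the second marble tile, identical to tile_a (either may be the lower one).
- turntable: orange plastic cake turntable: a round deck of 230 mm diameter, 12 mm thick, its top 70 mm above the bench, on a fixed foot. The deck turns about its upright axis with slight friction (about 0.05 N m). Origin: centre of the foot's underside, on the bench. (A tall white stand mixer is fixed at the bench's left edge, more than 0.5 m left of the robot's centre line, out of the way.)
- deck_top (a point): centre of the top face of the turntable's deck, where the block stands, 70 mm above the bench.
- bowl: blue ceramic pudding bowl, 136 mm across the rim, 65 mm high; loose bystander on the bench. Origin: centre of its underside.
- jar: closed amber jar with a red cap, 60 mm diameter, 85 mm high; loose bystander on the bench. Origin: centre of its underside.
- collar: clear acrylic cake collar, a ring 160 mm across and 70 mm high, standing at the far side beyond the turntable; loose bystander. Origin: centre of its underside.
- spatula: steel palette spatula with a black handle, lying lengthwise at the right of the bench, about 250 mm long along its x; loose bystander.
- spoon: wooden spoon lying lengthwise at the left of the bench, about 250 mm long along its x; loose bystander.
Not all that is in view belongs to the job. Several things have the shape of the block; the one meant has the colours described above.

How it is judged:
By the outcome, as a careful person would: the job done as asked, in the order asked, and still so for the second after the job is handed in, while the arm keeps its last pose, push and grip.
It also fails if it takes over 72 s, if anything falls off the work surface, if the arm or the gripper's body presses on something with over 40 N, if the wrist force passes 120 N, or if a joint passes its speed limit or range.

## Working session

There is one attempt and no reset: what is moved stays moved. The work goes in short steps, Python scripts to look and compute and a tool call to move; the robot and the scene stay as the last step left them, time stands still between calls to the robot, and variables do not carry over. Pictures are saved under pics/ and viewed, and the job is handed in when it is done.

Besides the shell and the picture viewer there is one more tool, called after "Emit:" as name(argument=value, ...) on one line, values as JSON. jog_arm: Moves the arm, as the interface text tells. Its arguments: {"type":"object","properties":{"plan":{"type":"array"}},"required":["plan"]}

```bash
ls; mkdir -p pics; python3 - <<'E'
from workcell import ctrl, grab_frame
import cv2,numpy as np
print(ctrl.read_state(), ctrl.grip_depth)
for n in ["scene","top","wrist"]:
    f=grab_frame(n); cv2.imwrite(f"pics/{n}0.png",f["color"]); print(n,f["fx"],f["fy"],f["cx"],f["cy"],np.round(f["T"],4).tolist())
E
```

```text
pics
{'time_s': 0.0, 'joint_positions': array([-1.22337689e+00,  2.77150915e-01, -2.78720801e-02,  1.26801107e+00,
        2.36332168e-05,  1.46739030e+00]), 'qd': array([-5.20495636e-04,  2.43212607e-03, -2.08641367e-04, -3.35442342e-04,
        1.87855193e-05, -5.93209183e-04]), 'joint_efforts': array([-1.17361160e-03, -4.45511270e+01,  2.95200723e+01,  1.66744395e-02,
        3.90520802e-05, -1.15838816e-06]), 'position': array([ 0.2720463 , -0.56182463,  0.23015273]), 'eef_rot': array([ 0.87240859,  1.39116533, -0.8701178 ]), 'force': array([0.10994139, 0.30128867, 0.07816526]), 'ft_torque': array([ 0.01243628,  0.02309026, -0.02905503]), 'gripper_width': 0.08546129922785806} 0.0187
scene 454.5374888907959 454.5374888907959 320.3091608645937 232.1673626075476 [[-0.5811, 0.4883, -0.651, 1.4024], [0.8137, 0.3341, -0.4757, 0.6002], [-0.0148, -0.8062, -0.5915, 0.8534], [0.0, 0.0, 0.0, 1.0]]
top 471.1237286296442 471.1237286296442 323.37835834208414 245.05041643683444 [[-0.0187, -0.99, 0.1397, 0.4257], [-0.9994, 0.0224, 0.0248, -0.0245], [-0.0277, -0.1392, -0.9899, 1.1439], [0.0, 0.0, 0.0, 1.0]]
wrist 385.9502430319335 385.9502430319335 317.6521215094906 243.70244708328434 [[0.4356, -0.8661, -0.2452, 0.3348], [-0.9001, -0.4196, -0.1168, -0.5321], [-0.0017, 0.2716, -0.9624, 0.3732], [0.0, 0.0, 0.0, 1.0]]
```

View pics/top0.png

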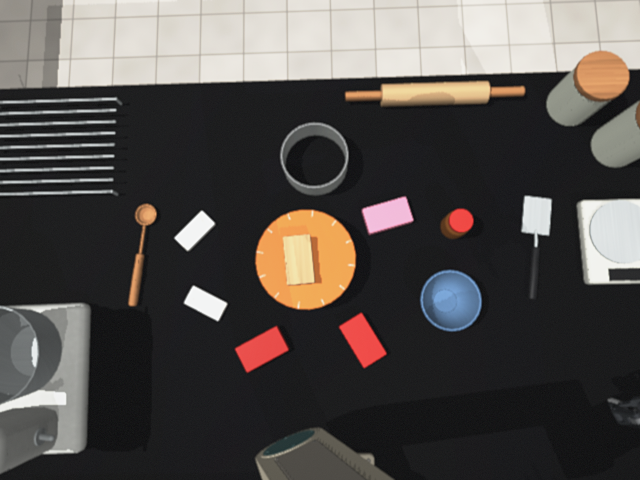

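View pics/scene0.png

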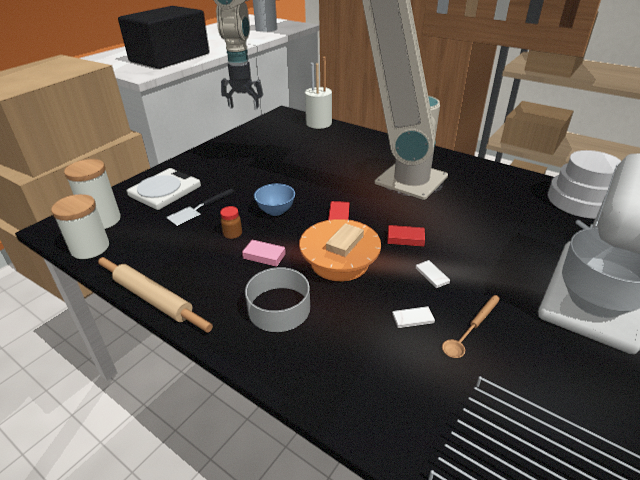

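View pics/wrist0.png

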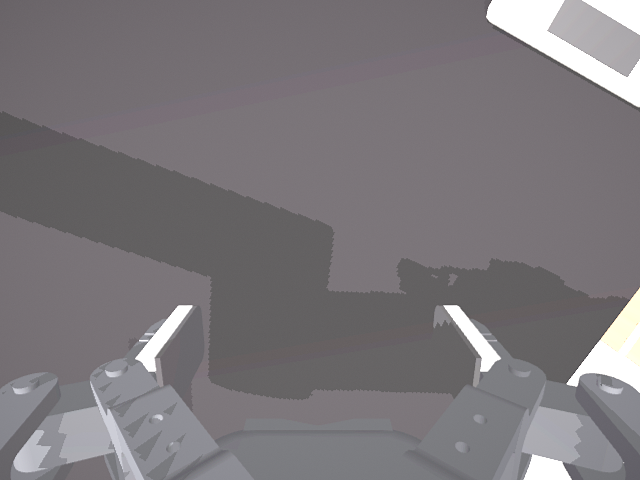

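The top view shows the tiles at about (195,230) and (206,303), and the block on the turntable at about (300,260). The other look-alike blocks are red or pink.

```bash
cat > h.py <<'E'
import cv2,numpy as np
from workcell import ctrl, grab_frame
from scipy.spatial.transform import Rotation as R
def ray(f,uv,z):
    uv=np.atleast_2d(uv).astype(float)
    d=np.c_[(uv[:,0]-f["cx"])/f["fx"],(uv[:,1]-f["cy"])/f["fy"],np.ones(len(uv))]@f["T"][:3,:3].T
    o=f["T"][:3,3]
    return o+d*((z-o[2])/d[:,2])[:,None]
def proj(f,p):
    p=np.atleast_2d(p); c=(p-f["T"][:3,3])@f["T"][:3,:3]
    return np.c_[c[:,0]/c[:,2]*f["fx"]+f["cx"],c[:,1]/c[:,2]*f["fy"]+f["cy"]]
def rects(f,mask,z,amin=150):
    out=[]
    cs,_=cv2.findContours(mask.astype(np.uint8),cv2.RETR_EXTERNAL,cv2.CHAIN_APPROX_NONE)
    for c in cs:
        if cv2.contourArea(c)<amin: continue
        P=ray(f,c[:,0,:],z)[:,:2]
        (x,y),(w,h),a=cv2.minAreaRect((P*1000).astype(np.float32))
        if w<h: w,h,a=h,w,a+90
        a=(a+90)%180-90
        out.append((c[:,0].mean(0).round(0).tolist(),round(x,1),round(y,1),round(w,1),round(h,1),round(a,1)))
    return out
E
python3 - <<'E'
from h import *
for n in ["top","scene"]:
    f=grab_frame(n); hsv=cv2.cvtColor(f["color"],cv2.COLOR_BGR2HSV)
    H,S,V=[hsv[...,i].astype(int) for i in range(3)]
    if n=="top":
        for p in [(195,230),(206,303),(298,258),(313,262),(270,260)]: print(p,hsv[p[1],p[0]])
    else:
        for p in [(433,272),(413,317),(413,325),(345,237),(353,250),(320,260)]: print(p,hsv[p[1],p[0]])
    m=(S<40)&(V>150)
    for r in rects(f,m,0.012): 
        if abs(r[1]-450)<300 and abs(r[2])<400: print(n,"white",r)
    m=(H>12)&(H<30)&(S>40)&(S<140)&(V>130)
    for r in rects(f,m,0.096): print(n,"block",r)
    m=(H>5)&(H<25)&(S>140)&(V>130)
    for r in rects(f,m,0.07): print(n,"orange",r)
E
```

```text
(195, 230) [ 90   1 244]
(206, 303) [ 90   1 244]
(298, 258) [ 21  82 242]
(313, 262) [ 12 142 167]
(270, 260) [ 15 164 242]
top white ([205.0, 303.0], 452.0, 291.0, 95.9, 47.8, 62.0)
top white ([194.0, 230.0], 629.1, 321.0, 94.8, 48.6, -45.0)
top block ([298.0, 259.0], 543.3, 58.7, 111.6, 64.3, 4.5)
top block ([139.0, 252.0], 564.5, 426.4, 231.8, 46.8, -11.4)
top block ([434.0, 92.0], 927.8, -264.0, 416.7, 50.9, 90.0)
top block ([605.0, 70.0], 958.4, -657.0, 121.7, 112.1, -46.9)
top orange ([302.0, 257.0], 546.5, 45.5, 229.8, 228.6, 88.6)
(433, 272) [ 50   3 238]
(413, 317) [ 45   2 245]
(413, 325) [ 23   6 164]
(345, 237) [ 18  72 231]
(353, 250) [ 14 165 220]
(320, 260) [ 14 153 236]
scene white ([413.0, 317.0], 634.0, 320.2, 95.1, 56.1, -44.8)
scene white ([433.0, 273.0], 455.3, 292.2, 103.5, 49.4, 61.0)
scene block ([470.0, 329.0], 654.6, 474.0, 228.6, 45.1, -11.3)
scene block ([156.0, 294.0], 994.0, -210.9, 423.5, 53.5, 89.4)
scene block ([346.0, 238.0], 546.5, 63.9, 153.8, 76.0, 5.3)
scene block ([528.0, 165.0], -159.4, 358.8, 109.5, 51.6, -89.8)
scene block ([594.0, 147.0], -396.9, 528.0, 269.4, 256.9, -1.9)
scene block ([508.0, 144.0], -319.4, 208.0, 284.5, 158.9, 41.1)
scene block ([547.0, 110.0], -715.8, 267.1, 216.6, 139.3, 89.7)
scene block ([611.0, 75.0], -1399.3, 422.7, 481.8, 272.8, 6.2)
scene block ([66.0, 145.0], 427.4, -1531.3, 2017.4, 560.6, 65.3)
scene block ([516.0, 66.0], -1353.5, -31.9, 395.6, 109.5, 12.4)
scene orange ([342.0, 244.0], 556.4, 57.5, 265.7, 231.2, 63.5)
scene orange ([291.0, 10.0], -2016.2, -2171.6, 977.8, 266.1, 40.0)
scene orange ([101.0, 21.0], -1113.1, -3396.9, 2785.1, 1819.5, 65.3)
```

The top view gives sizes that match the ones given: tiles about 95×48 mm, block 112×64 mm and deck 230 mm across. Next I'll check the tool yaw and where the fingertips sit in the wrist view.

```bash
python3 - <<'E'
from h import *
s=ctrl.read_state(); M=R.from_rotvec(s["eef_rot"]).as_matrix(); print(M.round(3)); print("jaw deg",np.degrees(np.arctan2(M[1,2],M[0,2])))
f=grab_frame("wrist")
for d in (0,.005,.013): 
  for sg in (-1,1):
    for ty in (-.011,.011): print(d,sg,ty,proj(f,s["position"]+M@np.array([-d,ty,sg*.0425])).round(0))
E
```

```text
[[-0.     0.9    0.436]
 [ 0.001  0.436 -0.9  ]
 [-1.     0.    -0.001]]
jaw deg -64.17246544018674
0 -1 -0.011 [[214. 337.]]
0 -1 0.011 [[210. 288.]]
0 1 -0.011 [[420. 337.]]
0 1 0.011 [[424. 288.]]
0.005 -1 -0.011 [[211. 344.]]
0.005 -1 0.011 [[207. 293.]]
0.005 1 -0.011 [[423. 344.]]
0.005 1 0.011 [[427. 293.]]
0.013 -1 -0.011 [[205. 355.]]
0.013 -1 0.011 [[201. 301.]]
0.013 1 -0.011 [[429. 355.]]
0.013 1 0.011 [[433. 301.]]
```

The fingertips at full opening sit about 13 mm behind the TCP, so the TCP is defined for shut fingers. I'll travel to tile A at (0.452, 0.291), aiming for a jaw direction of 152°, and pre-close to about 64 mm on the way.

Emit:
jog_arm(plan=[[0, 0, 0.06, 0.03, 0.12, 0, 0.5], [0, 0, 0.12, 0.06, 0.24, 0, 0.5], [0, 0, 0.18, 0.09, 0.36, 0, 0.5], [0, 0, 0.24, 0.12, 0.5, 0, 0.5], [0, 0, 0.3, 0.15, 0.62, 0, 0.5], [0, 0, 0.36, 0.18, 0.75, 0, 0.5], [0, 0, 0.42, 0.21, 0.87, 0, 0.5], [0, 0, 0.46, 0.24, 1, 0, 0.5]])

```text
time_s: 0.97
position: [0.2915, -0.4818, 0.2308]
eef_rot: [0.592, 1.489, -0.592]
force: [0.2, 0.1, 0.3]
gripper_width: 0.064
```

Emit:
jog_arm(plan=[[0, 0, 0.06, 0.03, 0.2, 0, 0.5], [0, 0, 0.12, 0.06, 0.4, 0, 0.5], [0, 0, 0.18, 0.09, 0.6, 0, 0.5], [0, 0, 0.24, 0.12, 0.8, 0, 0.5], [0, 0, 0.3, 0.15, 1, 0, 0.5], [0, 0, 0.36, 0.18, 1, 0, 0.5], [0, 0, 0.42, 0.21, 1, 0, 0.5], [0, 0, 0.46, 0.24, 1, 0, 0.5]])

```text
time_s: 1.63
position: [0.3109, -0.4012, 0.231]
eef_rot: [0.308, 1.549, -0.308]
force: [0.5, -0.1, 0.2]
gripper_width: 0.0637
```

Emit:
jog_arm(plan=[[0, 0, 0.06, 0.03, 0.2, 0, 0.5], [0, 0, 0.12, 0.06, 0.4, 0, 0.5], [0, 0, 0.18, 0.09, 0.6, 0, 0.5], [0, 0, 0.24, 0.12, 0.8, 0, 0.5], [0, 0, 0.3, 0.15, 1, 0, 0.5], [0, 0, 0.36, 0.18, 1, 0, 0.5], [0, 0, 0.42, 0.21, 1, 0, 0.5], [0, 0, 0.46, 0.24, 1, 0, 0.5]])

```text
time_s: 2.3
position: [0.3302, -0.32, 0.2312]
eef_rot: [0.021, 1.571, -0.022]
force: [-1.6, 0.7, 0.4]
gripper_width: 0.0639
```

Emit:
jog_arm(plan=[[0, 0, 0.06, 0.03, 0.2, 0, 0.5], [0, 0, 0.12, 0.06, 0.4, 0, 0.5], [0, 0, 0.18, 0.09, 0.6, 0, 0.5], [0, 0, 0.24, 0.12, 0.8, 0, 0.5], [0, 0, 0.3, 0.15, 1, 0, 0.5], [0, 0, 0.36, 0.18, 1, 0, 0.5], [0, 0, 0.42, 0.21, 1, 0, 0.5], [0, 0, 0.46, 0.24, 1, 0, 0.5]])

```text
time_s: 2.97
position: [0.3495, -0.2389, 0.2313]
eef_rot: [-0.266, 1.554, 0.265]
force: [-0.3, -0.8, -0.8]
gripper_width: 0.0645
```

Emit:
jog_arm(plan=[[0, 0, 0.06, 0.03, 0.2, 0, 0.5], [0, 0, 0.12, 0.06, 0.4, 0, 0.5], [0, 0, 0.18, 0.09, 0.6, 0, 0.5], [0, 0, 0.24, 0.12, 0.8, 0, 0.5], [0, 0, 0.3, 0.15, 1, 0, 0.5], [0, 0, 0.36, 0.18, 1, 0, 0.5], [0, 0, 0.42, 0.21, 1, 0, 0.5], [0, 0, 0.46, 0.24, 1, 0, 0.5]])

```text
time_s: 3.63
position: [0.3686, -0.1577, 0.2313]
eef_rot: [-0.552, 1.499, 0.55]
force: [-0.3, -0.4, -0.3]
gripper_width: 0.0642
```

Emit:
jog_arm(plan=[[0, 0, 0.06, 0.03, 0.2, 0, 0.5], [0, 0, 0.12, 0.06, 0.4, 0, 0.5], [0, 0, 0.18, 0.09, 0.6, 0, 0.5], [0, 0, 0.24, 0.12, 0.8, 0, 0.5], [0, 0, 0.3, 0.15, 1, 0, 0.5], [0, 0, 0.36, 0.18, 1, 0, 0.5], [0, 0, 0.42, 0.21, 1, 0, 0.5], [0, 0, 0.46, 0.24, 1, 0, 0.5]])

```text
time_s: 4.3
position: [0.3875, -0.0767, 0.2314]
eef_rot: [-0.834, 1.404, 0.832]
force: [-0.4, -0.3, -0.5]
gripper_width: 0.0637
```

Emit:
jog_arm(plan=[[0, 0, 0.06, 0.03, 0.2, 0, 0.5], [0, 0, 0.12, 0.06, 0.4, 0, 0.5], [0, 0, 0.18, 0.09, 0.6, 0, 0.5], [0, 0, 0.24, 0.12, 0.8, 0, 0.5], [0, 0, 0.3, 0.15, 1, 0, 0.5], [0, 0, 0.36, 0.18, 1, 0, 0.5], [0, 0, 0.42, 0.21, 1, 0, 0.5], [0, 0, 0.46, 0.24, 1, 0, 0.5]])

```text
time_s: 4.97
position: [0.4062, 0.0043, 0.2314]
eef_rot: [-1.111, 1.268, 1.108]
force: [-0.6, 0.3, 0.1]
gripper_width: 0.0645
```

Emit:
jog_arm(plan=[[0, 0, 0.06, 0.03, 0.2, 0, 0.5], [0, 0, 0.12, 0.06, 0.4, 0, 0.5], [0, 0, 0.18, 0.09, 0.6, 0, 0.5], [0, 0, 0.24, 0.12, 0.8, 0, 0.5], [0, 0, 0.3, 0.15, 1, 0, 0.5], [0, 0, 0.36, 0.18, 1, 0, 0.5], [0, 0, 0.42, 0.21, 1, 0, 0.5], [0, 0, 0.46, 0.24, 1, 0, 0.5]])

```text
time_s: 5.63
position: [0.4249, 0.0852, 0.2314]
eef_rot: [-1.379, 1.089, 1.376]
force: [0.7, -0.3, 0.3]
gripper_width: 0.0638
```

Emit:
jog_arm(plan=[[0, 0, 0.06, 0.02, 0.2, 0, 0.5], [0, 0, 0.12, 0.04, 0.4, 0, 0.5], [0, 0, 0.18, 0.06, 0.6, 0, 0.5], [0, 0, 0.24, 0.08, 0.8, 0, 0.5], [0, 0, 0.3, 0.1, 1, -0.1, 0.5], [0, 0, 0.36, 0.12, 1, -0.2, 0.5], [0, 0, 0.4, 0.14, 1, -0.3, 0.5], [0, 0, 0.4, 0.16, 1, -0.4, 0.5]])

```text
time_s: 6.3
position: [0.4371, 0.1659, 0.1992]
eef_rot: [-1.602, 0.895, 1.599]
force: [0.3, -1.0, -0.1]
gripper_width: 0.0636
```

Emit:
jog_arm(plan=[[0, 0, 0.06, 0.02, 0.2, -0.15, 0.5], [0, 0, 0.12, 0.04, 0.4, -0.3, 0.5], [0, 0, 0.18, 0.06, 0.6, -0.45, 0.5], [0, 0, 0.24, 0.08, 0.8, -0.6, 0.5], [0, 0, 0.3, 0.1, 1, -0.75, 0.5], [0, 0, 0.36, 0.12, 1, -0.85, 0.5], [0, 0, 0.4, 0.14, 1, -0.9, 0.5], [0, 0, 0.4, 0.14, 1, -0.9, 0.5]])

```text
time_s: 6.97
position: [0.4471, 0.246, 0.1258]
eef_rot: [-1.81, 0.667, 1.812]
force: [-0.2, 0.1, -0.2]
gripper_width: 0.0641
```

```bash
cat >> h.py <<'E'
def pose():
    s=ctrl.read_state(); M=R.from_rotvec(s["eef_rot"]).as_matrix()
    return s["position"],np.degrees(np.arctan2(M[1,2],M[0,2])),M,s
def go(x,y,z,yaw):
    p,a,M,s=pose(); d=np.array([x,y,z])-p; t=(yaw-a+180)%360-180
    tilt=np.cross(M[:,0],[0,0,-1])
    print("t",s["time_s"],"pos",p.round(4),"jaw",round(a,2),"tiltfix(fs)",(np.degrees(tilt)/45).round(3),"| turn fs",round(t/45,3),"shift fs",(d/.08).round(3),"F",s["force"].round(1),"w",round(s["gripper_width"],4))
E
python3 - <<'E'
from h import *
go(.452,.291,.001,152)
f=grab_frame("wrist"); cv2.imwrite("pics/wrist1.png",f["color"])
hsv=cv2.cvtColor(f["color"],cv2.COLOR_BGR2HSV); m=(hsv[...,1]<30)&(hsv[...,2]>220); m[300:]=0
for r in rects(f,m,.012): print(r)
p,a,M,s=pose(); 
for d in (0,.005,.01):
  print(d,[proj(f,p+M@np.array([-d,.011,sg*.032])).round(0).tolist() for sg in (-1,1)])
E
```

```text
t 6.9667 pos [0.4471 0.246  0.1258] jaw 139.51 tiltfix(fs) [-0.001 -0.001 -0.   ] | turn fs 0.278 shift fs [ 0.061  0.563 -1.56 ] F [-0.2  0.1 -0.2] w 0.0641
([347.0, 263.0], 446.0, 274.6, 60.3, 45.4, 62.0)
0 [[[237.0, 286.0]], [[399.0, 286.0]]]
0.005 [[[235.0, 291.0]], [[402.0, 291.0]]]
0.01 [[[232.0, 296.0]], [[405.0, 297.0]]]
```

View pics/wrist1.png

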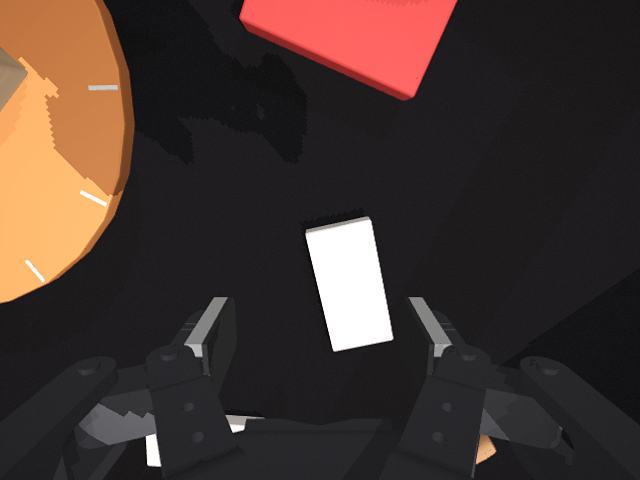

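The wrist view shows the whole of tile A between pixel rows 217 and 351, between the fingers. I'll measure it whole.

```bash
python3 - <<'E'
from h import *
f=dict(grab_frame("wrist"))
hsv=cv2.cvtColor(f["color"],cv2.COLOR_BGR2HSV); m=(hsv[...,1]<30)&(hsv[...,2]>220); m[370:]=0
for r in rects(f,m,.012): print(r)
go(.452,.291,.03,152)
E
```

```text
([351.0, 284.0], 453.7, 289.2, 93.4, 45.4, 62.1)
t 7.0667 pos [0.4479 0.246  0.127 ] jaw 139.4 tiltfix(fs) [-0.002  0.002  0.   ] | turn fs 0.28 shift fs [ 0.052  0.563 -1.213] F [ 0.5 -0.  -0.3] w 0.0641
```

Emit:
jog_arm(plan=[[0, 0, 0.04, 0.01, 0.1, -0.12, 0.5], [0, 0, 0.1, 0.02, 0.2, -0.25, 0.5], [0, 0, 0.16, 0.04, 0.3, -0.4, 0.5], [0, 0, 0.22, 0.05, 0.4, -0.55, 0.5], [0, 0, 0.28, 0.06, 0.5, -0.7, 0.5], [0, 0, 0.28, 0.06, 0.55, -0.85, 0.5], [0, 0, 0.28, 0.06, 0.55, -1, 0.5], [0, 0, 0.28, 0.06, 0.55, -1, 0.5]])

```text
time_s: 7.73
position: [0.4507, 0.2894, 0.0445]
eef_rot: [-1.945, 0.487, 1.951]
force: [-1.2, -1.2, 0.0]
gripper_width: 0.0642
```

```bash
python3 - <<'E'
from h import *
f=dict(grab_frame("wrist")); cv2.imwrite("pics/wrist2.png",f["color"])
hsv=cv2.cvtColor(f["color"],cv2.COLOR_BGR2HSV); m=(hsv[...,1]<30)&(hsv[...,2]>220); m[:, :240]=0;m[:,410:]=0
for r in rects(f,m,.012): print(r)
go(.453,.290,.001,152)
E
```

```text
([310.0, 278.0], 451.8, 286.3, 81.8, 44.5, 62.1)
t 7.7833 pos [0.4513 0.2895 0.0456] jaw 151.98 tiltfix(fs) [-0.    -0.003 -0.   ] | turn fs 0.001 shift fs [ 0.022  0.007 -0.557] F [-0.6  0.7  0.8] w 0.0637
```

View pics/wrist2.png

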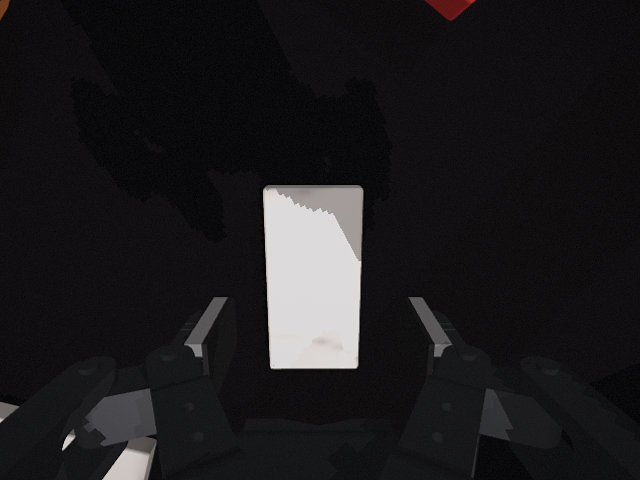

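The tile lies square between the fingers, with its far edge at row 187 and its near edge at row 368. I'll check its length offset from the edge rows.

```bash
python3 - <<'E'
from h import *
f=dict(grab_frame("wrist")); p,a,M,s=pose()
g=f["color"].max(2)
for u in (300,313,330):
    col=g[:,u].astype(int); v=np.where(col>60)[0]; v=v[(v>150)&(v<400)]; 
    P=ray(f,[[u,v.min()-.5],[u,v.max()+.5]],.012)
    print(u,v.min(),v.max(),P.round(4).tolist(),((P[:,:]-p)@M[:,1]).round(4), np.linalg.norm(P[0]-P[1]))
E
```

```text
300 184 366 [[0.4366, 0.2438, 0.012], [0.4823, 0.3272, 0.012]] [ 0.0479 -0.0472] 0.09509759728324914
313 184 366 [[0.4314, 0.2466, 0.012], [0.4763, 0.3303, 0.012]] [ 0.0479 -0.0472] 0.09509660490646646
330 184 366 [[0.4245, 0.2502, 0.012], [0.4685, 0.3345, 0.012]] [ 0.0479 -0.0472] 0.09510732795467919
```

Centred to within 0.5 mm along the tile's length. I'll descend and grip.

Emit:
jog_arm(plan=[[0, 0, 0, 0.01, 0, -0.1, 0.5], [0, 0, 0, 0.01, 0, -0.2, 0.5], [0, 0, 0, 0.01, 0, -0.3, 0.5], [0, 0, 0, 0.01, 0, -0.4, 0.5], [0, 0, 0, 0.01, 0, -0.48, 0.5], [0, 0, 0, 0.01, 0, -0.53, 0.5], [0, 0, 0, 0.01, 0, -0.56, 0.5], [0, 0, 0, 0.01, 0, -0.56, 0.5]])

```text
time_s: 8.5
position: [0.4524, 0.2895, 0.001]
eef_rot: [-1.946, 0.486, 1.95]
force: [-0.4, 0.8, 0.0]
gripper_width: 0.0637
```

Emit:
jog_arm(plan=[[0, 0, 0, 0, 0, 0, 0.3], [0, 0, 0, 0, 0, 0, 0.1], [0, 0, 0, 0, 0, 0, 0], [0, 0, 0, 0, 0, 0, -0.3], [0, 0, 0, 0, 0, 0, -0.6], [0, 0, 0, 0, 0, 0, -1], [0, 0, 0, 0, 0, 0, -1], [0, 0, 0, 0, 0, 0, -1]])

```text
time_s: 9.17
position: [0.4527, 0.2896, 0.0017]
eef_rot: [-1.947, 0.485, 1.949]
force: [-1.6, -0.7, 5.5]
gripper_width: 0.0442
```

```bash
python3 - <<'E'
from h import *
go(.543,.059,.001,94.5)
E
```

```text
t 9.1667 pos [0.4527 0.2896 0.0017] jaw 151.97 tiltfix(fs) [-0.001 -0.001 -0.   ] | turn fs -1.277 shift fs [ 1.128 -2.883 -0.009] F [-1.6 -0.7  5.5] w 0.0442
```

The upward force of 5.5 N while closing suggests the tips just touch the bench. I'll regrip 2 mm higher so that the tile, not the fingers, lands first.

Emit:
jog_arm(plan=[[0, 0, 0, 0, 0, 0, 0.3], [0, 0, 0, 0, 0, 0, 0.3], [0, 0, 0, 0, 0, 0.02, 0.3], [0, 0, 0, 0, 0, 0.02, 0], [0, 0, 0, 0, 0, 0.02, -0.5], [0, 0, 0, 0, 0, 0.02, -1], [0, 0, 0, 0, 0, 0.02, -1], [0, 0, 0, 0, 0, 0.02, -1]])

```text
time_s: 9.83
position: [0.453, 0.2898, 0.0038]
eef_rot: [-1.947, 0.485, 1.948]
force: [-1.3, 0.2, 4.3]
gripper_width: 0.0442
```

```bash
python3 - <<'E'
from h import *
go(.543,.059,.001,94.5)
E
```

```text
t 9.8333 pos [0.453  0.2898 0.0038] jaw 151.97 tiltfix(fs) [-0.002 -0.    -0.   ] | turn fs -1.277 shift fs [ 1.124 -2.885 -0.035] F [-1.3  0.2  4.3] w 0.0442
```

Emit:
jog_arm(plan=[[0, 0, 0, 0, 0, 0.06, -1], [0, 0, 0, 0, 0, 0.18, -1], [0, 0, 0, 0, 0, 0.32, -1], [0, 0, 0, 0, 0, 0.46, -1], [0, 0, 0, 0, 0, 0.6, -1], [0, 0, 0, 0, 0, 0.74, -1], [0, 0, 0, 0, 0, 0.88, -1], [0, 0, 0, 0, 0, 1, -1]])

```text
time_s: 10.5
position: [0.4535, 0.29, 0.0856]
eef_rot: [-1.948, 0.484, 1.947]
force: [-1.2, 0.5, -1.1]
gripper_width: 0.0437
```

Emit:
jog_arm(plan=[[0, 0, -0.03, 0.03, -0.08, 0.12, -1], [0, 0, -0.08, 0.08, -0.2, 0.24, -1], [0, 0, -0.14, 0.13, -0.34, 0.36, -1], [0, 0, -0.2, 0.18, -0.48, 0.48, -1], [0, 0, -0.26, 0.23, -0.62, 0.6, -1], [0, 0, -0.32, 0.28, -0.75, 0.7, -1], [0, 0, -0.38, 0.33, -0.88, 0.75, -1], [0, 0, -0.42, 0.38, -1, 0.75, -1]])

```text
time_s: 11.17
position: [0.4853, 0.2086, 0.1472]
eef_rot: [-1.736, 0.755, 1.731]
force: [0.5, -0.4, -1.1]
gripper_width: 0.0439
```

Emit:
jog_arm(plan=[[0, 0, -0.05, 0.05, -0.12, 0, -1], [0, 0, -0.1, 0.1, -0.24, 0, -1], [0, 0, -0.16, 0.15, -0.36, 0, -1], [0, 0, -0.22, 0.2, -0.5, 0, -1], [0, 0, -0.28, 0.25, -0.62, 0, -1], [0, 0, -0.34, 0.3, -0.74, 0, -1], [0, 0, -0.39, 0.35, -0.87, 0, -1], [0, 0, -0.43, 0.38, -1, 0, -1]])

```text
time_s: 11.83
position: [0.516, 0.1274, 0.1469]
eef_rot: [-1.503, 0.987, 1.498]
force: [0.7, -0.0, -1.0]
gripper_width: 0.0441
```

```bash
python3 - <<'E'
from h import *
go(.543,.059,.14,94.5)
for n in ("wrist","scene","top"):
    f=grab_frame(n); cv2.imwrite(f"pics/{n}3.png",f["color"])
E
```

```text
t 11.8333 pos [0.516  0.1274 0.1469] jaw 113.22 tiltfix(fs) [-0.     0.005  0.   ] | turn fs -0.416 shift fs [ 0.337 -0.855 -0.086] F [ 0.7 -0.  -1. ] w 0.0441
```

View pics/wrist3.png

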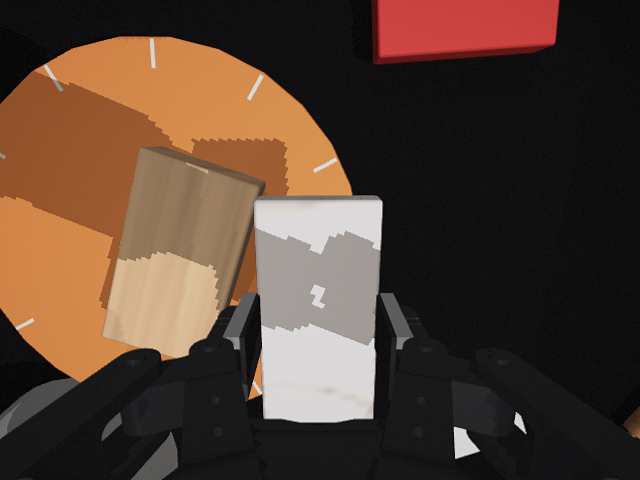

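View pics/top3.png

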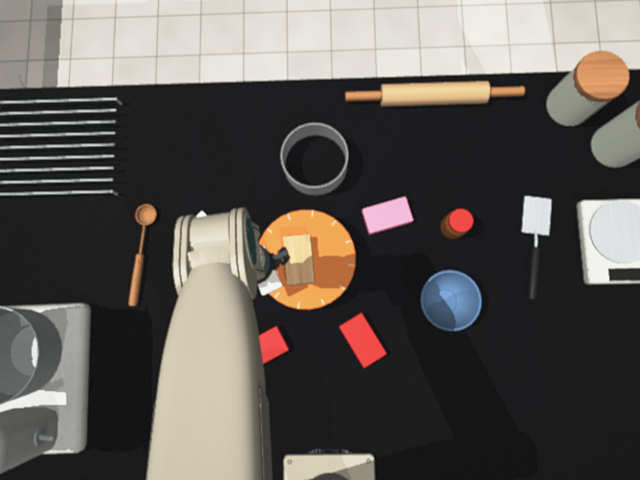

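The held tile sits square in the jaws at (258–382, 197–420), and the block is to the left, with its top face spanning about (140,150), (263,187) and (104,337). I'll zoom in to get its corners.

```bash
python3 - <<'E'
import cv2
im=cv2.imread("pics/wrist3.png")
cv2.imwrite("pics/z3.png",cv2.resize(im[130:370,90:390],None,fx=2.5,fy=2.5,interpolation=cv2.INTER_CUBIC))
E
```

```text
(no output)
```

View pics/z3.png

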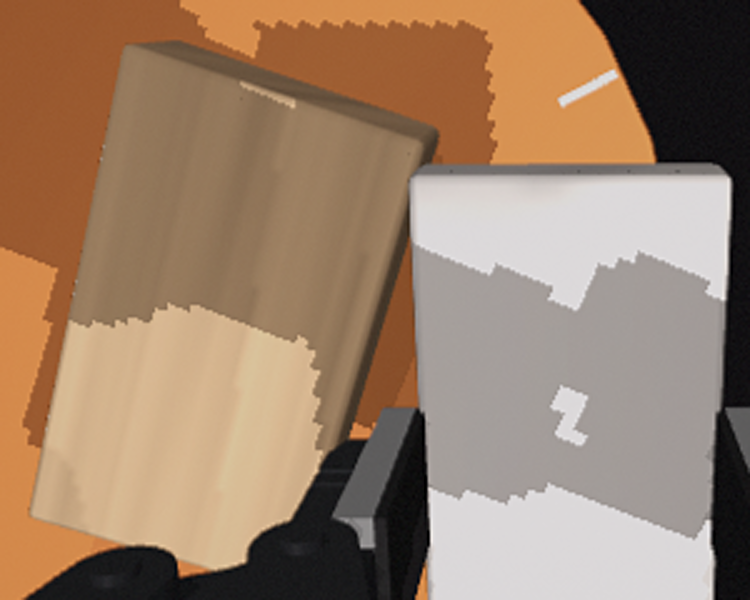

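```bash
python3 - <<'E'
from h import *
f=grab_frame("wrist"); p,a,M,s=pose()
c=np.array([[126,47],[422,140],[30,515]])/2.5+[90,130]
P=ray(f,c,.096); print(P.round(4).tolist())
print("w",np.linalg.norm(P[0]-P[1]),"l",np.linalg.norm(P[0]-P[2]),"centre",(P[1]+P[2])/2)
e=P[2]-P[0]; print("yaw len",np.degrees(np.arctan2(e[1],e[0])), "yaw w",np.degrees(np.arctan2(*(P[1]-P[0])[[1,0]])))
t=np.array([[411,178],[731,178]])/2.5+[90,130]
Q=ray(f,t,p[2]-.0038+.012); print("tile far edge in tool",((Q-p)@M).round(4), np.linalg.norm(Q[0]-Q[1]))
E
```

```text
[[0.4936, 0.0238, 0.096], [0.4877, 0.0833, 0.096], [0.601, 0.0325, 0.096]]
w 0.059808896995190194 l 0.10771629774507277 centre [0.5443189 0.057875  0.096    ]
yaw len 4.6467610355412745 yaw w 95.71325512336595
tile far edge in tool [[-0.0084  0.0459 -0.0229]
 [-0.0084  0.0458  0.022 ]] 0.04496903974334628
```

The wrist and top views agree on the block: centre about (0.544, 0.058), yaw about 4.6°. I'll move over it.

Emit:
jog_arm(plan=[[0, 0, -0.05, 0.05, -0.12, 0, -1], [0, 0, -0.1, 0.1, -0.24, 0, -1], [0, 0, -0.16, 0.15, -0.36, 0, -1], [0, 0, -0.22, 0.2, -0.5, -0.05, -1], [0, 0, -0.28, 0.25, -0.62, -0.1, -1], [0, 0, -0.34, 0.3, -0.74, -0.15, -1], [0, 0, -0.39, 0.34, -0.84, -0.2, -1], [0, 0, -0.414, 0.35, -0.867, -0.25, -1]])

```text
time_s: 12.7
position: [0.5444, 0.0575, 0.1269]
eef_rot: [-1.27, 1.168, 1.263]
force: [0.1, 0.1, -0.6]
gripper_width: 0.0437
```

```bash
python3 - <<'E'
from h import *
go(.544,.058,.1005,94.6)
f=grab_frame("wrist"); cv2.imwrite(f"pics/wrist4.png",f["color"])
E
```

```text
t 12.7 pos [0.5444 0.0575 0.1269] jaw 94.52 tiltfix(fs) [0.001 0.006 0.   ] | turn fs 0.002 shift fs [-0.006  0.007 -0.33 ] F [ 0.1  0.1 -0.6] w 0.0437
```

View pics/wrist4.png

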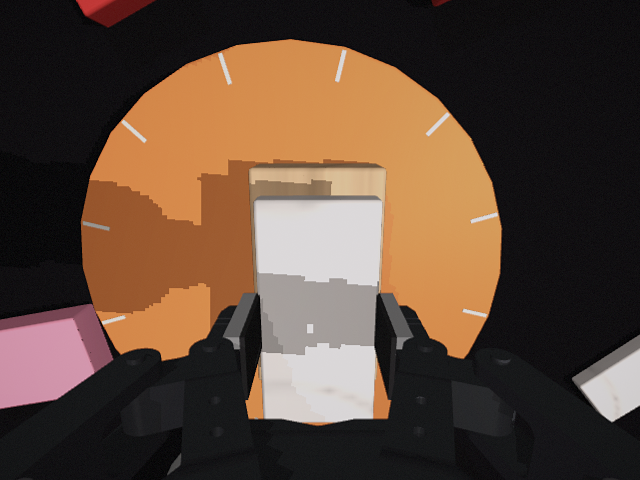

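The tile is parallel to the block: block far edge at u 250–386, v 167, and tile at u 255–382. I'll check the far-edge offset in the tool frame before lowering.

```bash
python3 - <<'E'
from h import *
f=grab_frame("wrist"); p,a,M,s=pose()
im=f["color"]; cv2.imwrite("pics/z4.png",cv2.resize(im[150:220,230:410],None,fx=4,fy=4,interpolation=cv2.INTER_CUBIC))
Q=ray(f,[[250,168.5],[385.5,168.5]],.096); print(((Q-p)@M).round(4),s["position"])
Q=ray(f,[[255.5,200],[381.5,200]],p[2]-.0038+.012); print(((Q-p)@M).round(4))
E
```

```text
[[ 0.03    0.0535 -0.0304]
 [ 0.03    0.0534  0.0293]] [0.54306652 0.05838361 0.12613789]
[[-0.0083  0.0458 -0.0224]
 [-0.0083  0.0457  0.0218]]
```

View pics/z4.png

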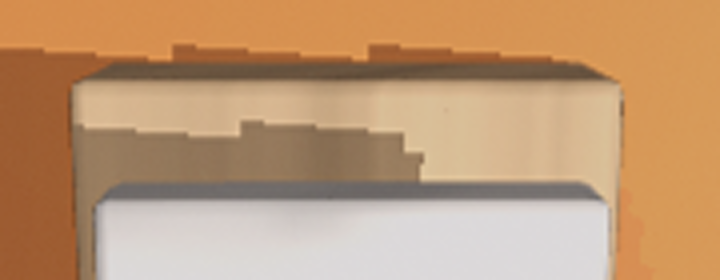

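Alignment is within about 0.5 mm, so I'll lower gently.

Emit:
jog_arm(plan=[[0, 0, 0, 0, 0, -0.06, -1], [0, 0, 0, 0, 0, -0.12, -1], [0, 0, 0, 0, 0, -0.17, -1], [0, 0, 0, 0, 0, -0.21, -1], [0, 0, 0, 0, 0, -0.25, -1], [0, 0, 0, 0, 0, -0.28, -1], [0, 0, 0, 0, 0, -0.3, -1], [0, 0, 0, 0, 0, -0.31, -1]])

```text
time_s: 13.47
position: [0.543, 0.0585, 0.1011]
eef_rot: [-1.27, 1.168, 1.268]
force: [-0.4, 0.6, -1.5]
gripper_width: 0.0439
```

Emit:
jog_arm(plan=[[0, 0, 0, 0, 0, 0, -1], [0, 0, 0, 0, 0, -0.002, -1], [0, 0, 0, 0, 0, -0.004, -1], [0, 0, 0, 0, 0, -0.006, -1], [0, 0, 0, 0, 0, -0.008, -1], [0, 0, 0, 0, 0, -0.01, -1], [0, 0, 0, 0, 0, -0.012, -1], [0, 0, 0, 0, 0, -0.014, -1]])

```text
time_s: 14.13
position: [0.543, 0.0585, 0.1]
eef_rot: [-1.27, 1.168, 1.268]
force: [0.4, -0.5, -1.1]
gripper_width: 0.0438
```

Emit:
jog_arm(plan=[[0, 0, 0, 0, 0, -0.003, -1], [0, 0, 0, 0, 0, -0.006, -1], [0, 0, 0, 0, 0, -0.009, -1], [0, 0, 0, 0, 0, -0.012, -1], [0, 0, 0, 0, 0, -0.015, -1], [0, 0, 0, 0, 0, -0.018, -1], [0, 0, 0, 0, 0, -0.02, -1], [0, 0, 0, 0, 0, -0.02, -1]])

```text
time_s: 14.8
position: [0.543, 0.0585, 0.0998]
eef_rot: [-1.27, 1.168, 1.267]
force: [-3.3, 0.3, 8.1]
gripper_width: 0.0439
```

The upward force of 8 N shows the tile is resting on the block. I'll open and rise.

Emit:
jog_arm(plan=[[0, 0, 0, 0, 0, 0, 0.1], [0, 0, 0, 0, 0, 0, 0.2], [0, 0, 0, 0, 0, 0, 0.3], [0, 0, 0, 0, 0, 0, 0.5], [0, 0, 0, 0, 0, 0.02, 0.5], [0, 0, 0, 0, 0, 0.1, 0.5], [0, 0, 0, 0, 0, 0.25, 0.5], [0, 0, 0, 0, 0, 0.4, 0.5]])

```text
time_s: 15.47
position: [0.5426, 0.0585, 0.132]
eef_rot: [-1.27, 1.169, 1.268]
force: [0.8, 0.1, 0.3]
gripper_width: 0.0643
```

```bash
python3 - <<'E'
from h import *
go(.629,.321,.13,45)
f=grab_frame("wrist"); cv2.imwrite(f"pics/wrist5.png",f["color"])
E
```

```text
t 15.4667 pos [0.5426 0.0585 0.132 ] jaw 94.68 tiltfix(fs) [0.    0.001 0.   ] | turn fs -1.104 shift fs [ 1.08   3.282 -0.025] F [0.8 0.1 0.3] w 0.0643
```

View pics/wrist5.png

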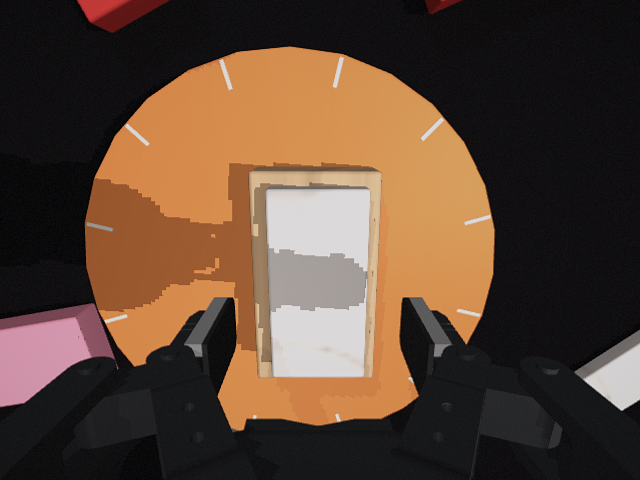

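The tile sits on the block, but there appears to be a small lateral offset: the left margin is about 16 px and the right about 12. I'll measure it in the tool frame.

```bash
python3 - <<'E'
from h import *
f=grab_frame("wrist"); p,a,M,s=pose()
im=f["color"]; cv2.imwrite("pics/z5.png",cv2.resize(im[160:390,235:395],None,fx=2.6,fy=2.6,interpolation=cv2.INTER_CUBIC))
hsv=cv2.cvtColor(im,cv2.COLOR_BGR2HSV); S=hsv[...,1].astype(int)
for v in (200,240,280,320,360):
    row=S[v,235:398]; print(v, "white",235+np.where(row<22)[0][[0,-1]], "nonorange",235+np.where(row<125)[0][[0,-1]])
for u in (290,318,345):
    col=S[150:395,u]; print(u,"white",150+np.where(col<22)[0][[0,-1]],"wood",150+np.where(col<125)[0][[0,-1]])
E
```

```text
200 white [267 368] nonorange [251 379]
240 white [268 367] nonorange [253 377]
280 white [270 366] nonorange [255 376]
320 white [272 364] nonorange [257 374]
360 white [273 363] nonorange [259 372]
290 white [181 368] wood [162 369]
318 white [181 368] wood [162 369]
345 white [181 368] wood [162 369]
```

View pics/z5.png

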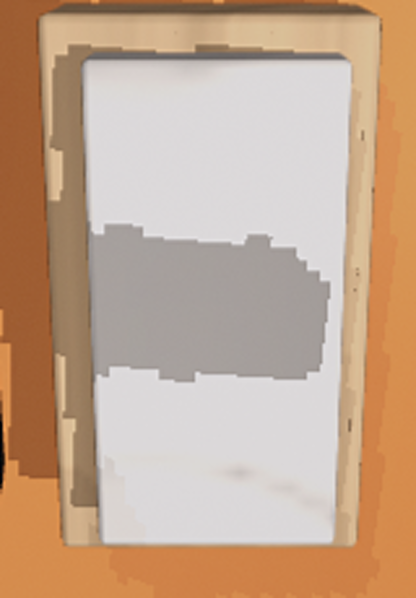

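```bash
python3 - <<'E'
from h import *
f=grab_frame("wrist"); p,a,M,s=pose()
t=lambda uv,z:((ray(f,uv,z)-p)@M*1000).round(1)[:,1:]
for v,a1,b1,a2,b2 in ((200,266.5,368.5,250.5,379.5),(280,269.5,366.5,254.5,376.5),(360,272.5,363.5,258.5,372.5)):
    T=t([[a1,v],[b1,v]],.108); B=t([[a2,v],[b2,v]],.096); print("tile",T.tolist(),T.mean(0),"block",B.tolist(),B.mean(0))
# lengths: far block top edge y=160+14/2.6, tile far 160+58/2.6, near tile 160+542/2.6, near block 160+545/2.6
print("tile",t([[318,160+58/2.6],[318,160+543/2.6]],.108)[:,0]," block",t([[318,160+13/2.6],[318,160+546/2.6]],.096)[:,0])
E
```

```text
tile [[39.7, -22.6], [39.7, 22.3]] [39.7  -0.15] block [[37.7, -31.8], [37.7, 29.1]] [37.7  -1.35]
tile [[2.0, -22.6], [2.0, 22.7]] [2.   0.05] block [[-2.7, -31.8], [-2.7, 29.4]] [-2.7 -1.2]
tile [[-40.7, -22.6], [-40.7, 22.7]] [-40.7    0.05] block [[-48.5, -31.7], [-48.4, 29.2]] [-48.45  -1.25]
tile [ 47.5 -45.8]  block [ 54.  -54.6]
```

Tile A is about 1.2 mm off in each direction and parallel to the block, which is fine. Now to tile B.

Emit:
jog_arm(plan=[[0, 0, -0.04, 0.04, 0.1, 0, 0.5], [0, 0, -0.08, 0.08, 0.24, 0, 0.5], [0, 0, -0.12, 0.12, 0.38, 0, 0.5], [0, 0, -0.16, 0.16, 0.52, 0, 0.5], [0, 0, -0.2, 0.2, 0.66, 0, 0.5], [0, 0, -0.24, 0.24, 0.8, 0, 0.5], [0, 0, -0.28, 0.28, 0.92, 0, 0.5], [0, 0, -0.32, 0.32, 1, 0, 0.5]])

```text
time_s: 16.28
position: [0.5694, 0.1393, 0.1321]
eef_rot: [-1.085, 1.283, 1.079]
force: [-0.9, 0.4, 0.4]
gripper_width: 0.0638
```

Emit:
jog_arm(plan=[[0, 0, -0.04, 0.04, 0.12, 0, 0.5], [0, 0, -0.08, 0.08, 0.25, 0, 0.5], [0, 0, -0.12, 0.12, 0.38, 0, 0.5], [0, 0, -0.16, 0.16, 0.52, 0, 0.5], [0, 0, -0.2, 0.2, 0.66, 0, 0.5], [0, 0, -0.24, 0.24, 0.8, 0, 0.5], [0, 0, -0.28, 0.28, 0.92, 0, 0.5], [0, 0, -0.32, 0.32, 1, 0, 0.5]])

```text
time_s: 16.95
position: [0.5945, 0.2201, 0.131]
eef_rot: [-0.895, 1.38, 0.89]
force: [0.2, -0.2, 0.8]
gripper_width: 0.0639
```

Emit:
jog_arm(plan=[[0, 0, -0.05, 0.04, 0.12, 0, 0.5], [0, 0, -0.1, 0.08, 0.25, 0, 0.5], [0, 0, -0.15, 0.12, 0.38, 0, 0.5], [0, 0, -0.2, 0.16, 0.52, -0.1, 0.5], [0, 0, -0.25, 0.2, 0.66, -0.15, 0.5], [0, 0, -0.3, 0.24, 0.8, -0.2, 0.5], [0, 0, -0.36, 0.28, 0.92, -0.2, 0.5], [0, 0, -0.42, 0.36, 1, -0.2, 0.5]])

```text
time_s: 17.62
position: [0.6219, 0.3007, 0.1132]
eef_rot: [-0.641, 1.478, 0.637]
force: [-0.4, 0.4, 0.1]
gripper_width: 0.064
```

```bash
python3 - <<'E'
from h import *
go(.629,.321,.03,45)
f=grab_frame("wrist"); cv2.imwrite(f"pics/wrist6.png",f["color"])
hsv=cv2.cvtColor(f["color"],cv2.COLOR_BGR2HSV); m=(hsv[...,1]<30)&(hsv[...,2]>140)
for r in rects(f,m,.012): print(r)
E
```

```text
t 17.6167 pos [0.6219 0.3007 0.1132] jaw 46.8 tiltfix(fs) [ 0.005 -0.003  0.   ] | turn fs -0.04 shift fs [ 0.089  0.253 -1.04 ] F [-0.4  0.4  0.1] w 0.064
([432.0, 328.0], 720.1, 318.1, 51.0, 14.0, -18.8)
([205.0, 326.0], 610.6, 201.7, 50.7, 14.9, -67.3)
([348.0, 230.0], 631.4, 318.9, 94.6, 46.1, -45.0)
```

View pics/wrist6.png

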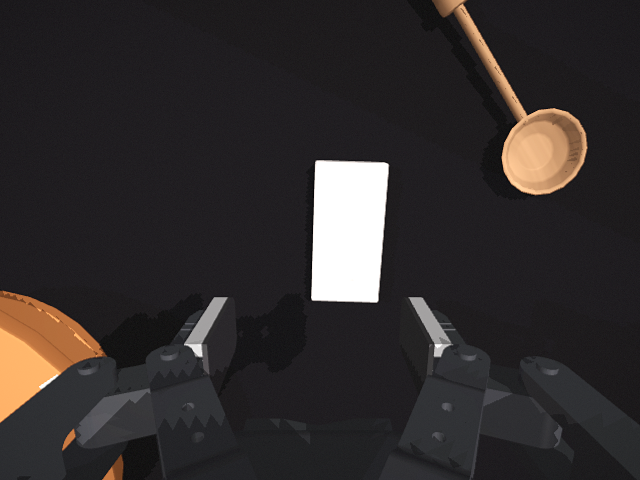

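Tile B is at (630–631, 319–320), and the two views agree within about 2 mm. The spoon is well clear.

Emit:
jog_arm(plan=[[0, 0, -0.02, 0.02, 0.05, -0.1, 0.5], [0, 0, -0.04, 0.05, 0.1, -0.22, 0.5], [0, 0, -0.04, 0.08, 0.15, -0.36, 0.5], [0, 0, -0.04, 0.1, 0.2, -0.5, 0.5], [0, 0, -0.04, 0.107, 0.235, -0.64, 0.5], [0, 0, -0.04, 0.107, 0.235, -0.78, 0.5], [0, 0, -0.04, 0.107, 0.235, -0.86, 0.5], [0, 0, -0.04, 0.107, 0.235, -0.9, 0.5]])

```text
time_s: 18.33
position: [0.6311, 0.3199, 0.0394]
eef_rot: [-0.615, 1.486, 0.611]
force: [-0.3, 0.1, -0.6]
gripper_width: 0.0642
```

```bash
python3 - <<'E'
from h import *
go(.6305,.3195,.003,45)
f=dict(grab_frame("wrist")); p,a,M,s=pose()
g=f["color"].max(2)
for u in (300,318,335):
    col=g[:,u].astype(int); v=np.where(col>60)[0]; v=v[(v>150)&(v<400)]; 
    P=ray(f,[[u,v.min()-.5],[u,v.max()+.5]],.012)
    print(u,v.min(),v.max(),((P-p)@M).round(4)[:,1].tolist(), np.linalg.norm(P[0]-P[1]).round(4))
for v in (230,330):
    w=np.where(g[v,240:400]>60)[0]+240; P=ray(f,[[w[0]-.5,v],[w[-1]+.5,v]],.012); print(v,w[0],w[-1],((P-p)@M).round(4)[:,2])
E
```

```text
t 18.3333 pos [0.6311 0.3199 0.0394] jaw 44.93 tiltfix(fs) [ 0.005 -0.003  0.   ] | turn fs 0.002 shift fs [-0.008 -0.005 -0.455] F [-0.3  0.1 -0.6] w 0.0642
300 185 373 [0.0475, -0.048] 0.0955
318 185 373 [0.0475, -0.048] 0.0955
335 185 373 [0.0475, -0.0479] 0.0955
230 266 366 [-0.0233  0.0225]
330 270 362 [-0.0232  0.0223]
```

Well centred and square. I'll descend to TCP z ≈ 0.0035 and grip.

Emit:
jog_arm(plan=[[0, 0, 0, 0, 0, -0.08, 0.5], [0, 0, 0, 0, 0, -0.16, 0.5], [0, 0, 0, 0, 0, -0.24, 0.5], [0, 0, 0, 0, 0, -0.32, 0.5], [0, 0, 0, 0, 0, -0.38, 0.5], [0, 0, 0, 0, 0, -0.42, 0.5], [0, 0, 0, 0, 0, -0.45, 0.4], [0, 0, 0, 0, 0, -0.45, 0.3]])

```text
time_s: 19.05
position: [0.6308, 0.3197, 0.0029]
eef_rot: [-0.615, 1.487, 0.611]
force: [1.1, -0.3, -0.8]
gripper_width: 0.0555
```

Emit:
jog_arm(plan=[[0, 0, 0, 0, 0, 0, 0.2], [0, 0, 0, 0, 0, 0, 0.1], [0, 0, 0, 0, 0, 0, 0], [0, 0, 0, 0, 0, 0, -0.3], [0, 0, 0, 0, 0, 0, -0.6], [0, 0, 0, 0, 0, 0, -1], [0, 0, 0, 0, 0, 0, -1], [0, 0, 0, 0, 0, 0, -1]])

```text
time_s: 19.72
position: [0.6312, 0.3198, 0.0036]
eef_rot: [-0.615, 1.486, 0.611]
force: [-1.3, -0.6, 5.5]
gripper_width: 0.0443
```

Emit:
jog_arm(plan=[[0, 0, 0, 0, 0, 0.06, -1], [0, 0, 0, 0, 0, 0.18, -1], [0, 0, 0, 0, 0, 0.32, -1], [0, 0, 0, 0, 0, 0.46, -1], [0, 0, 0, 0, 0, 0.6, -1], [0, 0, 0, 0, 0, 0.74, -1], [0, 0, 0, 0, 0, 0.88, -1], [0, 0, 0, 0, 0, 1, -1]])

```text
time_s: 20.38
position: [0.6317, 0.32, 0.0856]
eef_rot: [-0.615, 1.485, 0.611]
force: [0.7, 0.9, -1.2]
gripper_width: 0.0438
```

```bash
python3 - <<'E'
from h import *
go(.543,.058,.16,94.6)
E
```

```text
t 20.3833 pos [0.6317 0.32   0.0856] jaw 44.93 tiltfix(fs) [ 0.004 -0.001  0.   ] | turn fs 1.104 shift fs [-1.108 -3.275  0.931] F [ 0.7  0.9 -1.2] w 0.0438
```

Emit:
jog_arm(plan=[[0, 0, 0.03, -0.03, -0.06, 0.12, -1], [0, 0, 0.07, -0.06, -0.16, 0.24, -1], [0, 0, 0.11, -0.1, -0.27, 0.36, -1], [0, 0, 0.15, -0.14, -0.38, 0.48, -1], [0, 0, 0.19, -0.18, -0.49, 0.6, -1], [0, 0, 0.23, -0.22, -0.6, 0.72, -1], [0, 0, 0.27, -0.25, -0.7, 0.84, -1], [0, 0, 0.3, -0.28, -0.8, 0.9, -1]])

```text
time_s: 21.05
position: [0.6098, 0.2559, 0.1598]
eef_rot: [-0.798, 1.42, 0.793]
force: [1.0, 0.5, -0.4]
gripper_width: 0.0442
```

Emit:
jog_arm(plan=[[0, 0, 0.04, -0.04, -0.12, 0, -1], [0, 0, 0.08, -0.08, -0.24, 0, -1], [0, 0, 0.12, -0.12, -0.36, 0, -1], [0, 0, 0.16, -0.16, -0.49, 0, -1], [0, 0, 0.2, -0.2, -0.62, 0, -1], [0, 0, 0.24, -0.24, -0.75, 0, -1], [0, 0, 0.28, -0.28, -0.88, 0, -1], [0, 0, 0.32, -0.32, -1, 0, -1]])

```text
time_s: 21.72
position: [0.584, 0.1753, 0.1605]
eef_rot: [-0.99, 1.334, 0.985]
force: [0.8, 0.1, -1.6]
gripper_width: 0.0439
```

Emit:
jog_arm(plan=[[0, 0, 0.04, -0.04, -0.1, 0, -1], [0, 0, 0.08, -0.08, -0.2, 0, -1], [0, 0, 0.12, -0.12, -0.3, 0, -1], [0, 0, 0.16, -0.16, -0.42, 0, -1], [0, 0, 0.2, -0.2, -0.54, 0, -1], [0, 0, 0.24, -0.24, -0.66, 0, -1], [0, 0, 0.28, -0.27, -0.76, 0, -1], [0, 0, 0.3, -0.3, -0.82, 0, -1]])

```text
time_s: 22.38
position: [0.5598, 0.1089, 0.1611]
eef_rot: [-1.167, 1.235, 1.161]
force: [0.2, -0.1, -1.6]
gripper_width: 0.0439
```

```bash
python3 - <<'E'
from h import *
go(.543,.058,.14,94.6)
f=grab_frame("wrist"); cv2.imwrite(f"pics/wrist7.png",f["color"])
E
```

```text
t 22.3833 pos [0.5598 0.1089 0.1611] jaw 86.52 tiltfix(fs) [0.002 0.005 0.   ] | turn fs 0.179 shift fs [-0.21  -0.636 -0.264] F [ 0.2 -0.1 -1.6] w 0.0439
```

View pics/wrist7.png

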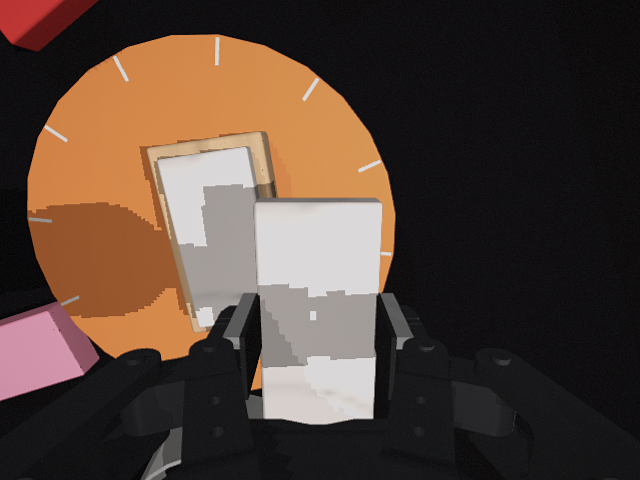

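Tile A is still square on the block at (160–270, 148–325), and tile B is held squarely. I'll go over the stack.

Emit:
jog_arm(plan=[[0, 0, 0.03, -0.03, -0.09, 0, -1], [0, 0, 0.06, -0.06, -0.18, -0.02, -1], [0, 0, 0.09, -0.09, -0.27, -0.05, -1], [0, 0, 0.12, -0.12, -0.36, -0.08, -1], [0, 0, 0.15, -0.15, -0.46, -0.12, -1], [0, 0, 0.18, -0.18, -0.56, -0.16, -1], [0, 0, 0.18, -0.21, -0.62, -0.2, -1], [0, 0, 0.18, -0.21, -0.635, -0.23, -1]])

```text
time_s: 23.1
position: [0.542, 0.0573, 0.1425]
eef_rot: [-1.269, 1.17, 1.264]
force: [-0.3, 0.6, -1.6]
gripper_width: 0.0439
```

```bash
python3 - <<'E'
from h import *
f=grab_frame("wrist"); f=grab_frame("wrist"); go(.543,.058,.1116,94.6)
im=f["color"]; cv2.imwrite("pics/z8.png",cv2.resize(im[140:340,220:420],None,fx=3,fy=3,interpolation=cv2.INTER_CUBIC))
E
```

```text
t 23.2 pos [0.5422 0.0577 0.1423] jaw 94.55 tiltfix(fs) [0.001 0.003 0.   ] | turn fs 0.001 shift fs [ 0.011  0.003 -0.383] F [ 0.9  0.2 -1.2] w 0.0439
```

View pics/z8.png

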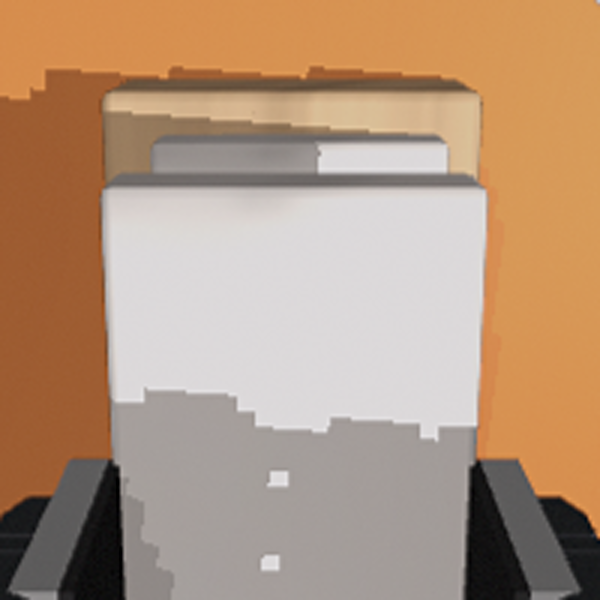

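```bash
python3 - <<'E'
from h import *
f=grab_frame("wrist"); p,a,M,s=pose()
t=lambda uv,z:((ray(f,uv,z)-p)@M*1000).round(1)[:,1:].tolist()
print("A",t([[271,187.3],[369,187.3]],.108)); print("B",t([[254.3,202.7],[381.7,202.7]],p[2]-.0036+.012)); print("blk",t([[255,171],[379.7,171]],.096))
print(p)
E
```

```text
A [[45.4, -21.5], [45.4, 23.3]]
B [[45.7, -22.4], [45.6, 22.3]]
blk [[51.7, -30.4], [51.7, 29.8]]
[0.54248875 0.05789177 0.14251663]
```

B is within 1 mm of A and of the block's axis. I'll shift +1 mm in x and lower.

Emit:
jog_arm(plan=[[0, 0, 0, 0.005, 0, -0.06, -1], [0, 0, 0, 0.01, 0, -0.12, -1], [0, 0, 0, 0.012, 0, -0.18, -1], [0, 0, 0, 0.012, 0, -0.24, -1], [0, 0, 0, 0.012, 0, -0.29, -1], [0, 0, 0, 0.012, 0, -0.33, -1], [0, 0, 0, 0.012, 0, -0.35, -1], [0, 0, 0, 0.012, 0, -0.36, -1]])

```text
time_s: 23.92
position: [0.5432, 0.0579, 0.1132]
eef_rot: [-1.27, 1.17, 1.265]
force: [0.1, -0.7, -2.4]
gripper_width: 0.0438
```

Emit:
jog_arm(plan=[[0, 0, 0, 0, 0, -0.003, -1], [0, 0, 0, 0, 0, -0.006, -1], [0, 0, 0, 0, 0, -0.009, -1], [0, 0, 0, 0, 0, -0.012, -1], [0, 0, 0, 0, 0, -0.015, -1], [0, 0, 0, 0, 0, -0.018, -1], [0, 0, 0, 0, 0, -0.02, -1], [0, 0, 0, 0, 0, -0.022, -1]])

```text
time_s: 24.58
position: [0.5432, 0.0579, 0.1117]
eef_rot: [-1.27, 1.169, 1.265]
force: [-0.8, -0.5, 0.2]
gripper_width: 0.0438
```

Emit:
jog_arm(plan=[[0, 0, 0, 0, 0, -0.002, -1], [0, 0, 0, 0, 0, -0.004, -1], [0, 0, 0, 0, 0, -0.006, -1], [0, 0, 0, 0, 0, -0.008, -1], [0, 0, 0, 0, 0, -0.01, -1], [0, 0, 0, 0, 0, -0.01, -1], [0, 0, 0, 0, 0, -0.01, -1], [0, 0, 0, 0, 0, -0.01, -1]])

```text
time_s: 25.25
position: [0.5433, 0.0579, 0.1116]
eef_rot: [-1.27, 1.169, 1.265]
force: [-2.9, -0.2, 5.7]
gripper_width: 0.0437
```

The tile is in contact. I'll release and rise.

Emit:
jog_arm(plan=[[0, 0, 0, 0, 0, 0, 0.1], [0, 0, 0, 0, 0, 0, 0.2], [0, 0, 0, 0, 0, 0, 0.3], [0, 0, 0, 0, 0, 0, 0.5], [0, 0, 0, 0, 0, 0.02, 0.7], [0, 0, 0, 0, 0, 0.1, 0.9], [0, 0, 0, 0, 0, 0.25, 1], [0, 0, 0, 0, 0, 0.4, 1]])

```text
time_s: 25.92
position: [0.5429, 0.0579, 0.1439]
eef_rot: [-1.27, 1.17, 1.266]
force: [0.5, 1.4, 0.4]
gripper_width: 0.0857
```

```bash
python3 - <<'E'
from h import *
f=grab_frame("wrist"); f=grab_frame("wrist"); go(.543,.058,.07,94.6); p,a,M,s=pose()
im=f["color"]; cv2.imwrite("pics/z9.png",cv2.resize(im[150:410,220:420],None,fx=2.2,fy=2.2,interpolation=cv2.INTER_CUBIC))
cv2.imwrite("pics/wrist9.png",im)
E
```

```text
t 26.0167 pos [0.5453 0.0579 0.1461] jaw 94.57 tiltfix(fs) [0.002 0.01  0.   ] | turn fs 0.001 shift fs [-0.029  0.001 -0.951] F [ 1.6  0.  -0.1] w 0.0857
```

View pics/z9.png

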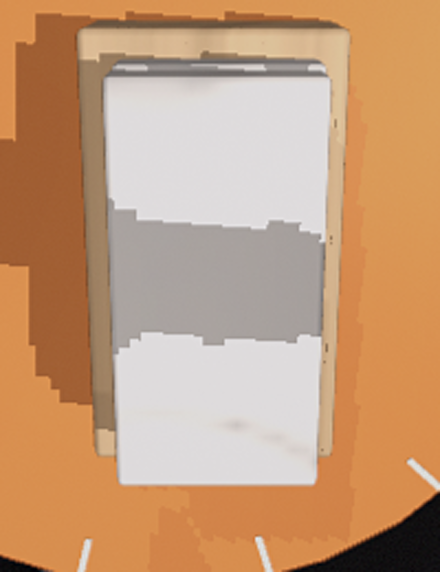

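View pics/wrist9.png

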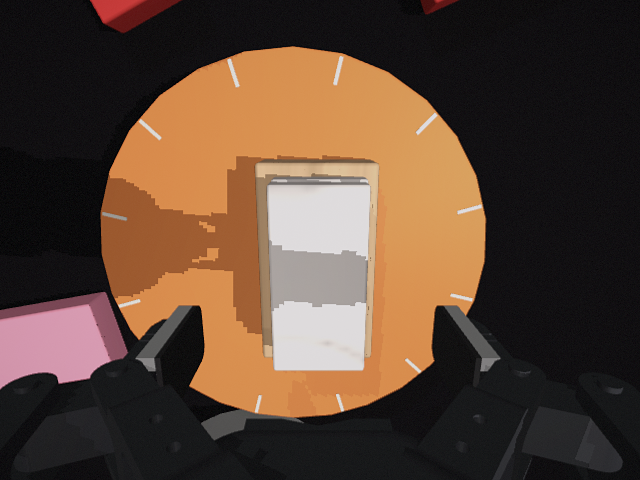

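```bash
python3 - <<'E'
from h import *
f=grab_frame("wrist"); go(.543,.058,.07,94.6); p,a,M,s=pose()
t=lambda uv,z:((ray(f,np.array(uv)/2.2+[220,150],z)-p)@M*1000).round(1)[:,1:].tolist()
B=t([[104,78],[330,78],[119,485],[317,485]],.120);K=t([[78,28],[350,28],[95,455],[331,455]],.096);A=t([[110,68],[327,68]],.108)
print("B",B,np.mean(B,0));print("blk",K,np.mean(K,0));print("A",A)
f=grab_frame("top"); cv2.imwrite("pics/top9.png",f["color"])
f=grab_frame("scene"); cv2.imwrite("pics/scene9.png",cv2.resize(f["color"][190:300,280:420],None,fx=4.5,fy=4.5,interpolation=cv2.INTER_CUBIC))
E
```

```text
t 26.0667 pos [0.5446 0.0579 0.145 ] jaw 94.57 tiltfix(fs) [0.002 0.008 0.   ] | turn fs 0.001 shift fs [-0.02   0.002 -0.937] F [-0.3 -0.7 -0.8] w 0.0852
B [[46.1, -22.0], [46.2, 22.7], [-46.7, -22.0], [-46.6, 23.2]] [-0.25   0.475]
blk [[54.2, -30.6], [54.2, 30.0], [-54.1, -31.1], [-54.0, 29.9]] [ 0.075 -0.45 ]
A [[46.7, -22.3], [46.7, 23.6]]
```

View pics/scene9.png

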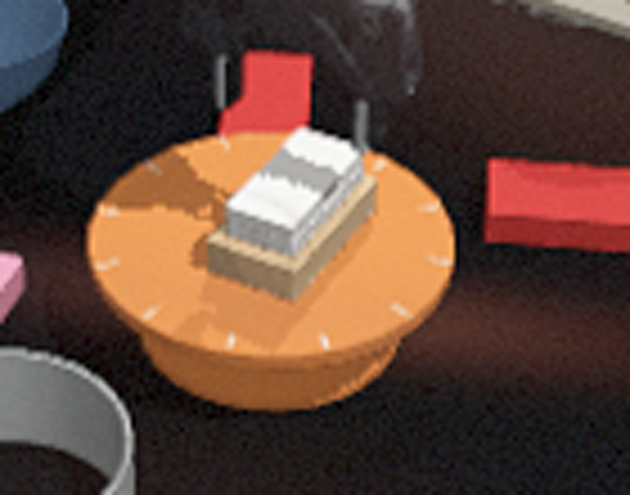

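Everything is within about 1 mm: B relative to the block is (−0.3, +0.9) mm, and A is similar. Now I'll descend with open jaws beside the block.

Emit:
jog_arm(plan=[[0, 0.006, 0, -0.01, -0.004, -0.12, 1], [0, 0.006, 0, -0.01, -0.004, -0.26, 1], [0, 0.006, 0, -0.01, -0.004, -0.4, 1], [0, 0.006, 0, -0.01, -0.004, -0.54, 1], [0, 0.006, 0, -0.01, -0.004, -0.68, 1], [0, 0.006, 0, -0.01, -0.004, -0.8, 1], [0, 0.006, 0, -0.01, -0.004, -0.89, 1], [0, 0.006, 0, -0.01, -0.004, -0.94, 1]])

```text
time_s: 26.83
position: [0.5413, 0.0576, 0.0665]
eef_rot: [-1.267, 1.174, 1.27]
force: [-0.2, 1.0, -0.4]
gripper_width: 0.0856
```

```bash
python3 - <<'E'
from h import *
f=grab_frame("wrist"); go(.5437,.0575,.069,94.6); p,a,M,s=pose()
cv2.imwrite("pics/wrist10.png",f["color"])
E
```

```text
t 26.8833 pos [0.5412 0.0576 0.0663] jaw 94.57 tiltfix(fs) [ 0.002 -0.006  0.   ] | turn fs 0.001 shift fs [ 0.031 -0.001  0.033] F [ 0.1  0.  -0.4] w 0.0856
```

View pics/wrist10.png

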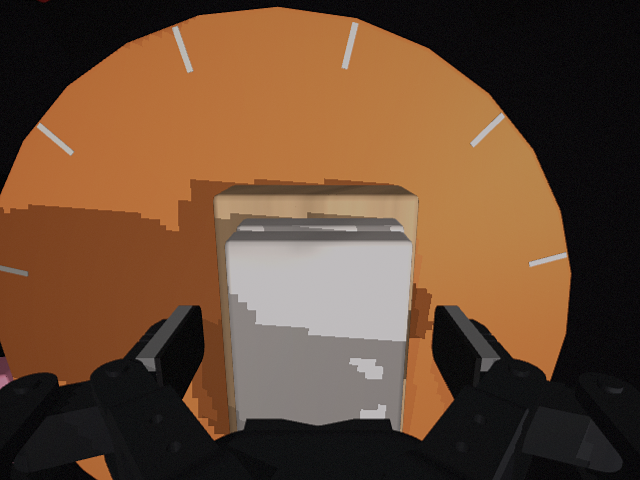

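The fingers straddle the block (sides at u 215 and 418 at the far end; pads at 200 and 437). I'll trim the pose and close slowly.

Emit:
jog_arm(plan=[[0, -0.006, 0, 0.03, 0, 0.033, 1], [0, -0.006, 0, 0.03, 0, 0.033, 0.9], [0, -0.006, 0, 0.03, 0, 0.033, 0.8], [0, -0.006, 0, 0.03, 0, 0.033, 0.7], [0, -0.006, 0, 0.03, 0, 0.033, 0.65], [0, -0.006, 0, 0.03, 0, 0.033, 0.6], [0, -0.006, 0, 0.03, 0, 0.033, 0.55], [0, -0.006, 0, 0.03, 0, 0.033, 0.55]])

```text
time_s: 27.55
position: [0.5437, 0.0575, 0.0691]
eef_rot: [-1.269, 1.171, 1.267]
force: [0.1, 0.0, -0.7]
gripper_width: 0.0666
```

```bash
python3 - <<'E'
from h import *
go(.5437,.0575,.069,94.6)
E
```

```text
t 27.55 pos [0.5437 0.0575 0.0691] jaw 94.57 tiltfix(fs) [0.002 0.    0.   ] | turn fs 0.001 shift fs [ 0.001 -0.001 -0.001] F [ 0.1  0.  -0.7] w 0.0666
```

Emit:
jog_arm(plan=[[0, 0, 0, 0, 0, 0, 0.5], [0, 0, 0, 0, 0, 0, 0.45], [0, 0, 0, 0, 0, 0, 0.4], [0, 0, 0, 0, 0, 0, 0.2], [0, 0, 0, 0, 0, 0, -0.2], [0, 0, 0, 0, 0, 0, -0.6], [0, 0, 0, 0, 0, 0, -1], [0, 0, 0, 0, 0, 0, -1]])

```text
time_s: 28.22
position: [0.5437, 0.0571, 0.0697]
eef_rot: [-1.269, 1.172, 1.266]
force: [-3.0, -1.7, 5.7]
gripper_width: 0.0608
```

```bash
python3 - <<'E'
from h import *
f=grab_frame("wrist"); go(.5437,.0575,.169,94.6); p,a,M,s=pose()
cv2.imwrite("pics/wrist11.png",f["color"])
E
```

```text
t 28.2667 pos [0.5437 0.0571 0.0696] jaw 94.55 tiltfix(fs) [0.003 0.    0.   ] | turn fs 0.001 shift fs [-0.     0.005  1.242] F [-1.5 -2.5  4.7] w 0.061
```

View pics/wrist11.png

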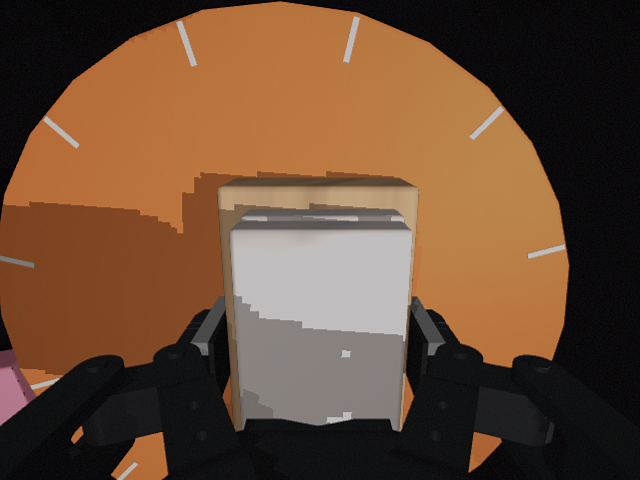

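The block is gripped at 61 mm with the tiles undisturbed. I'll lift slowly in two halves.

Emit:
jog_arm(plan=[[0, 0, 0, 0, 0, 0.02, -1], [0, 0, 0, 0, 0, 0.05, -1], [0, 0, 0, 0, 0, 0.1, -1], [0, 0, 0, 0, 0, 0.15, -1], [0, 0, 0, 0, 0, 0.2, -1], [0, 0, 0, 0, 0, 0.25, -1], [0, 0, 0, 0, 0, 0.29, -1], [0, 0, 0, 0, 0, 0.31, -1]])

```text
time_s: 28.93
position: [0.5442, 0.0572, 0.0952]
eef_rot: [-1.27, 1.171, 1.265]
force: [0.1, 0.5, -3.8]
gripper_width: 0.0609
```

```bash
python3 - <<'E'
from h import *
go(.5437,.0573,.1695,94.55)
f=grab_frame("wrist"); cv2.imwrite("pics/wrist12.png",f["color"])
f=grab_frame("scene"); cv2.imwrite("pics/scene12.png",cv2.resize(f["color"][170:300,270:430],None,fx=4.5,fy=4.5,interpolation=cv2.INTER_CUBIC))
E
```

```text
t 28.9333 pos [0.5442 0.0572 0.0952] jaw 94.56 tiltfix(fs) [0.003 0.002 0.   ] | turn fs -0.0 shift fs [-0.007  0.002  0.929] F [ 0.1  0.5 -3.8] w 0.0609
```

View pics/wrist12.png

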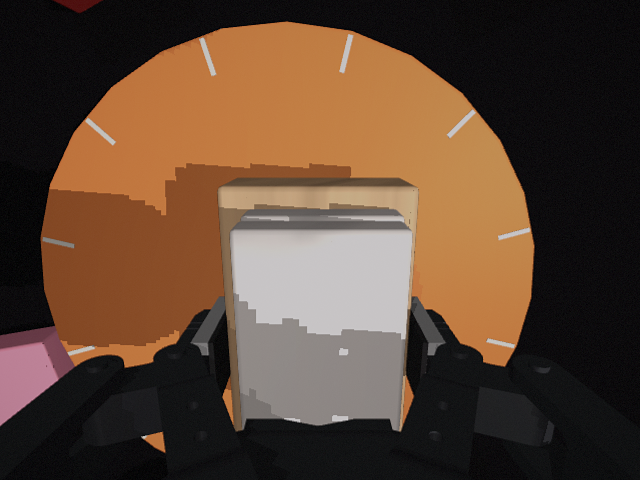

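View pics/scene12.png

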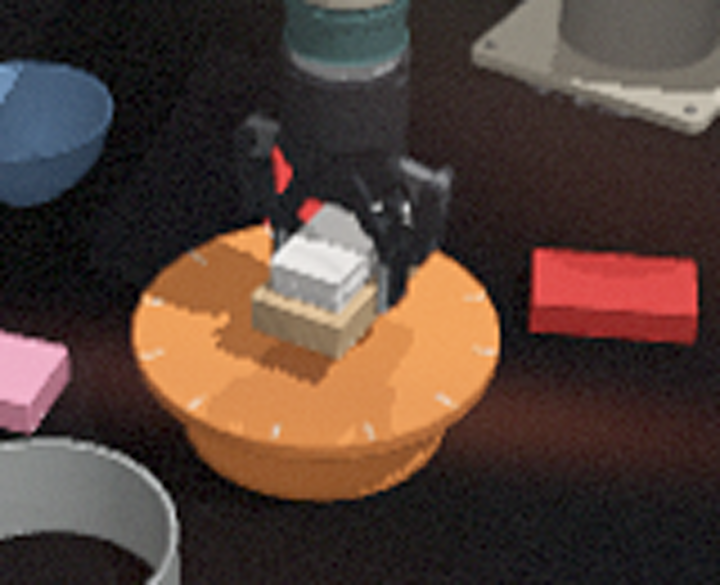

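The stack is lifted level. In the wrist view the block and tiles are at the same pixels as before the lift, and the load reads 3.8 N. I'll continue the rest of the 100 mm.

Emit:
jog_arm(plan=[[0, 0, 0, -0.003, 0, 0.02, -1], [0, 0, 0, -0.006, 0, 0.06, -1], [0, 0, 0, -0.006, 0, 0.12, -1], [0, 0, 0, -0.006, 0, 0.19, -1], [0, 0, 0, -0.006, 0, 0.26, -1], [0, 0, 0, -0.006, 0, 0.33, -1], [0, 0, 0, -0.006, 0, 0.4, -1], [0, 0, 0, -0.006, 0, 0.46, -1]])

```text
time_s: 29.7
position: [0.544, 0.0571, 0.1327]
eef_rot: [-1.27, 1.171, 1.265]
force: [-0.1, 0.5, -3.5]
gripper_width: 0.0607
```

Emit:
jog_arm(plan=[[0, 0, 0, 0, 0, 0.06, -1], [0, 0, 0, 0, 0, 0.12, -1], [0, 0, 0, 0, 0, 0.19, -1], [0, 0, 0, 0, 0, 0.26, -1], [0, 0, 0, 0, 0, 0.33, -1], [0, 0, 0, 0, 0, 0.38, -1], [0, 0, 0, 0, 0, 0.42, -1], [0, 0, 0, 0, 0, 0.44, -1]])

```text
time_s: 30.37
position: [0.5443, 0.0571, 0.1686]
eef_rot: [-1.271, 1.17, 1.264]
force: [-0.0, 0.3, -5.0]
gripper_width: 0.061
```

```bash
python3 - <<'E'
from h import *
go(.5437,.0573,.1695,94.55)
E
```

```text
t 30.3667 pos [0.5443 0.0571 0.1686] jaw 94.56 tiltfix(fs) [0.003 0.004 0.   ] | turn fs -0.0 shift fs [-0.008  0.002  0.012] F [-0.   0.3 -5. ] w 0.061
```

Emit:
jog_arm(plan=[[0.003, 0.004, 0, -0.006, 0, 0.01, -1], [0.003, 0.004, 0, -0.006, 0, 0.01, -1], [0.003, 0.004, 0, -0.006, 0, 0.01, -1], [0.003, 0.004, 0, -0.006, 0, 0.01, -1], [0.003, 0.004, 0, -0.006, 0, 0.01, -1], [0.003, 0.004, 0, -0.006, 0, 0.01, -1], [0.003, 0.004, 0, -0.006, 0, 0.01, -1], [0.003, 0.004, 0, -0.006, 0, 0.01, -1]])

```text
time_s: 31.03
position: [0.5438, 0.0571, 0.1692]
eef_rot: [-1.267, 1.171, 1.268]
force: [0.1, -0.7, -3.2]
gripper_width: 0.0609
```

```bash
python3 - <<'E'
from h import *
go(.5437,.0573,.1695,94.55)
fs={n:grab_frame(n) for n in("wrist","scene","top")}
for n in fs: cv2.imwrite(f"pics/{n}13.png",fs[n]["color"])
go(.5437,.0573,.1695,94.55); print(abs(ctrl.read_state()["qd"]).max())
E
```

```text
t 31.0333 pos [0.5438 0.0571 0.1692] jaw 94.56 tiltfix(fs) [-0. -0. -0.] | turn fs -0.0 shift fs [-0.001  0.002  0.003] F [ 0.1 -0.7 -3.2] w 0.0609
t 31.1833 pos [0.5438 0.0571 0.1693] jaw 94.55 tiltfix(fs) [ 0. -0.  0.] | turn fs -0.0 shift fs [-0.001  0.002  0.002] F [-0.   0.7 -4.1] w 0.0606
0.0011097448391719667
```

View pics/scene13.png

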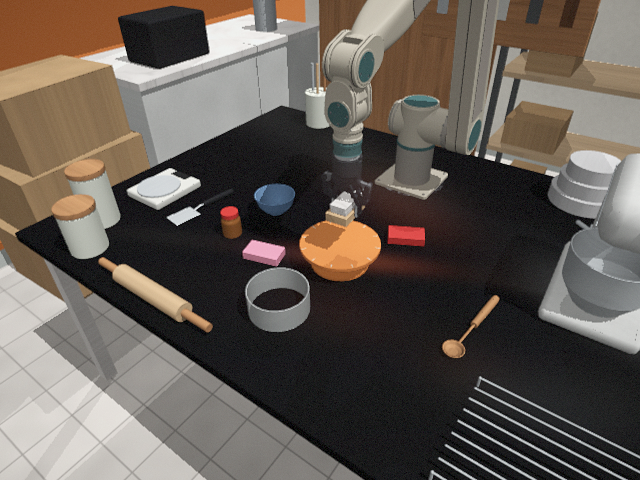

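View pics/wrist13.png

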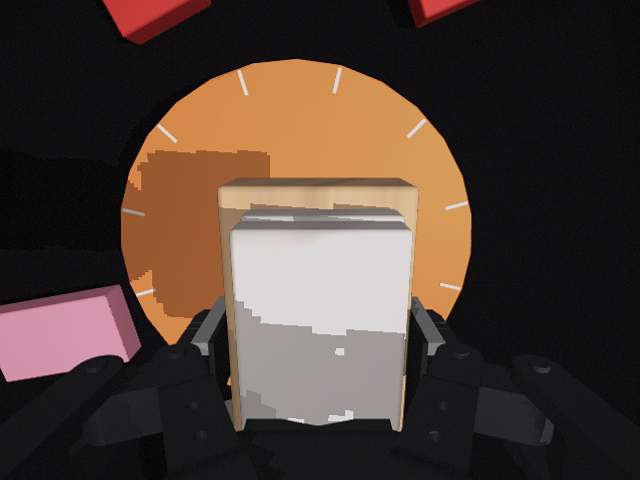

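View pics/top13.png

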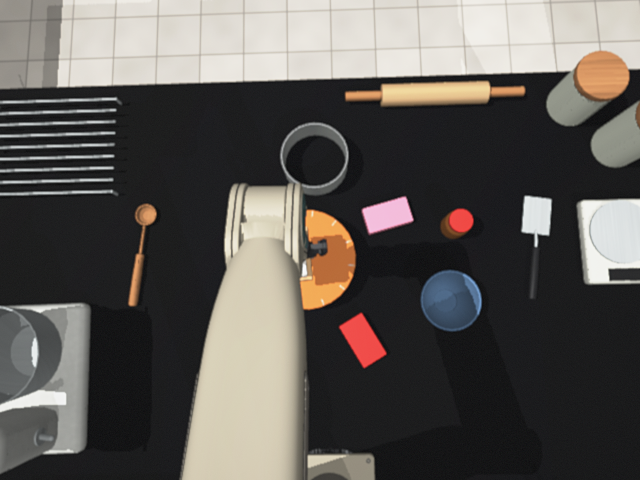

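The block and both tiles are in the air, level, and at the same wrist-view pixels as when gripped (block far edge v≈187, u 219–417). The bowl, jar, collar, spatula and spoon have not moved. The arm is still, about 100 mm up, so I'm handing in.

```bash
python3 - <<'E'
from h import *
print(ctrl.hand_in()); go(.5437,.0573,.1695,94.55)
E
```

```text
the job is handed in; nothing more can be done
None
the job is handed in; nothing more can be done
```

I stacked both marble tiles lengthwise on the beech block, then gripped the block across its 62 mm width and lifted it straight up about 100 mm. I handed the job in at about 31 s, still holding it.

- **Stack:** each tile was lowered until it touched, with a contact force of 6–8 N, before I released it. The wrist view put both tiles within about 1.3 mm of the block's centre and parallel to it.
- **Lift:** the tool rose from z = 0.0696 to 0.1693 m, with no measurable tilt and the joints still. The grip held at 61 mm. The sensed load was 3–4 N, which fits the block and two tiles. After the lift, the block and tiles were at the same place in the wrist picture as before it.
- **Other objects:** the bowl, jar, collar, spatula and spoon look unmoved in the last pictures.
- **Disagreements:** the top and wrist cameras differed by up to about 2–3 mm on the tile positions, so I used values between them and checked again close up. The gripper read about 44 mm on the 46 mm tiles and 61 mm on the 62 mm block. Before the last descent the arm still swayed about 2 mm; I trimmed that out before closing on the block.

No check failed.

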